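Push the green label holder behind the shelf lip and hold it home

TASK

Take the green label holder out of the wooden rack and push it down behind the dark metal lip of the empty label bay on the shelf's front edge, its coloured patch still facing out to the front, until the spring bar underneath is pressed fully home. Finish while still gripping the holder and pressing it home: do not let go, the spring would push it out again. Leave the red holder and everything else where they are.

Things in the scene. Friction and masses are not known exactly. Their poses are not given: they have to be found in the camera images.
- green_holder: The one to fit: white upright plate 5 thick (x), 70 wide (y), 90 tall; its top 22 mm is a green grip bar 12 thick (grip from above, fingers closing along x). Origin: centre of underside; z up; -x is its front, with a 40 x 22 green patch. About 60 g. Starts standing 22 mm deep in either slot of the rack, front towards -x of the rack
- red_holder: Same size and shape as the green holder but with red bar and patch; stands in the rack's other slot. To be left alone
- rack: Fixed pale wooden block 130 (x) x 90 (y) x 30 tall, origin at the centre of its underside; two slots across it along y, 7.5 wide, floors 8 above the table, centred at x = -35 and x = +35 mm; one label holder stands in each
- shelf: Fixed low white bench-top shelf, 290 wide (y), board top 60 mm above the table. Origin on the table below the middle of the row of three label bays along its front edge (local x = 0, bays at y = -92, 0, +92 mm in any order); the board runs from x = 20 to 190 mm with a low upstand (to 120 high) at x = 184
- bay_empty: The empty label bay: fixed dark steel clip 90 wide on the shelf's front edge. Origin on the table straight below the middle of its slot; x points back over the shelf, -x to the front. Slot open upward, 8.5 wide (x -4.25 to 4.25), 82 long (y -41 to 41). Behind it wall and board are only 60 high. Below, an orange spring bar, top 52 above the table at rest, 44 pressed home
- lip_top (a point): Middle of the top edge of the empty bay's lip, the 4 mm plate standing in front of the slot (bay x -8.25 to -4.25), top 82 mm above the table, 22 above the board. A holder can be lowered behind it to an underside height of 68, drawn to the front until it touches the lip, then pushed down
- spring_bar (a joint): Travel of the orange spring bar in the empty bay, m: 0 at rest (up), 0.008 = pressed down on its stop (home). Spring: 3 N to start it, 9 N at the stop; it pushes the holder back up if released
- bay_blue: Same kind of bay, already filled with a blue label holder that is fixed in it (top of the holder 134 mm above the table, holder 12 mm thick). Origin as in bay_empty. Fixed
- bay_yellow: Same, filled with a fixed yellow label holder. Origin as in bay_empty. Fixed
- water_cup: Bystander: green water cup with pink lid, 78 diameter, 92 tall, origin centre of underside
- paint_box: Bystander: flat watercolour box with 12 pans, 130 (x) x 190 (y) x 21 tall, origin centre of underside
- tube_tray: Bystander: white tray of paint tubes, 90 (x) x 250 (y) x 27 tall, origin centre of underside
- book: Bystander: old green book lying flat, 145 (x) x 200 (y) x 33 tall, origin centre of underside
- jar_amber: Bystander: amber jar, 44 diameter, 55 tall, standing on the shelf board about 140 mm behind the slots, origin centre of underside
- jar_blue: Bystander: blue jar, 44 diameter, 55 tall, standing on the shelf board about 140 mm behind the slots, origin centre of underside
- green_front (a point): point on the front face of the green holder, the face with the green patch: 5 mm above its underside, 2.5 mm to -x of the plate's middle plane

How it is judged:
By the outcome, as a careful person would: the job done as asked, in the order asked, and still so for the second after the job is handed in, while the arm keeps its last pose, push and grip.
It also fails if it takes over 40 s, if anything falls off the work surface, if the arm or the gripper's body presses on something with over 40 N, if the wrist force passes 120 N, or if a joint passes its speed limit or range.

ROBOT

A 6-joint arm with a two-finger parallel gripper is mounted at the origin on the work surface. World frame = base frame: x ahead of the robot, y to its left, z up, the work surface at z = 0. Lengths are in m, angles in rad, forces in N, time in s.
With the tool pointing down it reaches from about 0.35 to 0.775 m from the base axis. Payload 7.3 kg.
Tool frame: the origin (TCP) lies at the centre of the arm's flange, where the gripper is bolted on; the fingertips stand 178 mm ahead of it and the grasp point (between the pads) lies 159 mm ahead of it (tip_extent is the distance from the TCP to the fingertips, in m); z points along the fingers, y is the line along which they close (so a half turn about z gives the same grasp; the last joint's range is limited). The gripper opens to 92 mm and grips with 3 to 60 N. Pads are 19 mm wide; open, the fingers measure 130 mm over their backs; the gripper's body (75 mm by 190 mm) begins 47 mm behind the grasp point.
Start: joints at [-1.398, 0.342, 1.524, -0, 1.275, -0.146], TCP at [0.165, -0.499, 0.405] pointing down, gripper open.
Joint ranges: [-2.53, 2.53], [-0.77, 2.02], [0.04, 2.7], [-1, 4.14], [0.28, 2.66], [-3.11, 3.11]. Speed limits (rad/s): [2.57, 2.57, 3.14, 3.14, 3.14, 3.14].

INTERFACE

Orientations are given as [roll, pitch, yaw] about the fixed x, y, z axes, in that order (R = Rz(yaw) Ry(pitch) Rx(roll)).
In Python, from cell import * gives the robot as it stands.
- The arm moves only by the tool arm_command, never from a script. Its arguments are lists of equal length, an entry for each row: "xyz": the shift along the world's x, y, z in mm, a list of three; "spin": the turn about the world's z in degrees. In form: {"xyz": [[tx, ty, tz], ...], "spin": [spin, ...]}. A call has 1 to 20 rows; each row shifts and turns the commanded pose from where the row before left it; what a row does not reach is not made up. A row lasts 1/10 s, in which the tool goes at most 50 mm and 8.59 degrees, less where a joint would pass 70% of its speed; a pose out of reach is approached as far as the arm can. A call with a gripper value outside its range is refused whole. "jaw" is the opening, from -1 (shut) to 1 (fully open), set as the call begins (left out, the last holds). The fingers move at their own pace and stop on an object; "squeeze" is the grip in N (left out, the last holds). Time passes only in rows, so rows that do not move let the fingers close. It gives the time, the measured TCP pose, the force, the opening and the grip force at its end, in the units of the state.
- observe(): the state, without advancing time (a new reading comes with each control period).
- read_camera(name): name is "scene" or "side" or "wrist"; returns a dict with "img" (420x560x3 uint8, red, green, blue), "depth" (420x560 float32, m along the optical axis (not along the pixel's ray), 0 where there is no reading), "fx", "fy", "cx", "cy" (pixels), "world_from_camera" (4x4, takes a point from camera to world coordinates). Camera axes: x right, y up, looking along -z (the intrinsics and any distortion apply to the point x, -y, -z); pixel columns grow to the right and rows downward; lengths in m; the calibration is good to about 2 mm. A picture is of the moment at which its call begins.
- hand_in(): hands the job in; it is judged then, once.
The state is a dict: "time": time; "qpos": joint angles; "qvel": joint speeds; "joint_efforts": joint torques, N m; "tool_pos": TCP position; "tool_rot": TCP orientation; "contact_force": force on the tool from outside, world axes, zero at the start; "torque": the same for the moment, N m; "opening": finger opening in m; "grip_force": force on a finger pad.
Only numpy, scipy, OpenCV 4.12 (cv2) and the standard library are available. Lean on these libraries where they do the work, as an engineer would, in place of code of your own. Each camera call takes 0.05 s, during which the arm holds its last target. There are 200 camera calls.

## Working session

There is one attempt and no reset: what is moved stays moved. The work goes in short steps, Python scripts to look and compute and a tool call to move; the robot and the scene stay as the last step left them, time stands still between calls to the robot, and variables do not carry over. Pictures are saved under pics/ and viewed, at most 10 in all, crops included, and the job is handed in when it is done.

Besides the shell and the picture viewer there is one more tool, called after "Request:" as name(argument=value, ...), one argument or row to a line, values as JSON. arm_command: Moves the arm, as the interface text tells. Its arguments: {"type":"object","properties":{"xyz":{"type":"array","items":{"type":"array","items":{"type":"number"}}},"spin":{"type":"array","items":{"type":"number"}},"jaw":{"type":"number"},"squeeze":{"type":"number"}},"required":["xyz","spin"]}

```bash
mkdir -p pics
cat > h.py <<'E'
from cell import *
import numpy as np, cv2
def grab(n,tag):
    c=read_camera(n); np.savez(f'pics/{tag}.npz',**c)
    cv2.imwrite(f'pics/{tag}.png',cv2.cvtColor(c['img'],cv2.COLOR_RGB2BGR)); return c
def pts(c):
    v,u=np.mgrid[0:420,0:560]; d=c['depth']
    P=np.stack([(u-c['cx'])/c['fx']*d,-(v-c['cy'])/c['fy']*d,-d,np.ones_like(d)],-1)
    return (P@np.array(c['world_from_camera']).T)[...,:3]
E
python3 - <<'E'
from h import *
a=grab('scene','s0');b=grab('side','d0');o=observe()
print(o['time'],o['tool_pos'],o['tool_rot'],o['opening'],[k for k in a])
print(a['world_from_camera'],b['world_from_camera'])
cv2.imwrite('pics/both.png',cv2.resize(np.vstack([cv2.imread('pics/s0.png'),cv2.imread('pics/d0.png')]),None,fx=.71,fy=.71))
E
```

```text
0.1 [ 0.16455166 -0.49841629  0.40411827] [-3.14022067e+00 -1.77661191e-04  3.18847318e-01] 0.09173658823036519 ['img', 'depth', 'fx', 'fy', 'cx', 'cy', 'world_from_camera']
[[ 0.71417423 -0.55376182  0.42813901  1.09852617]
 [ 0.69977021  0.57937994 -0.41790016 -0.5633968 ]
 [-0.016638    0.59805245  0.80128425  1.13135431]
 [ 0.          0.          0.          1.        ]] [[-0.89181617  0.33936403 -0.29915879  0.19221396]
 [-0.45226725 -0.65290191  0.60759645  0.7475061 ]
 [ 0.01087504  0.67716405  0.73575171  0.96451236]
 [ 0.          0.          0.          1.        ]]
```

View pics/s0.png

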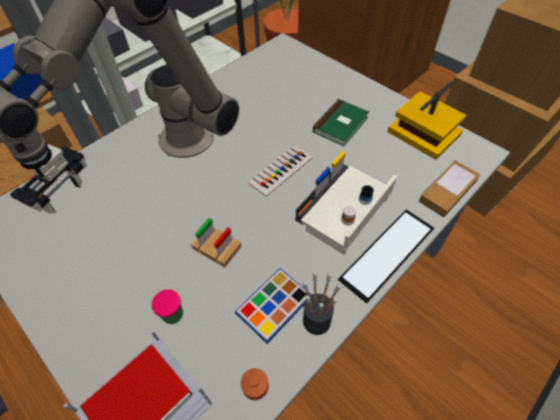

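View pics/d0.png

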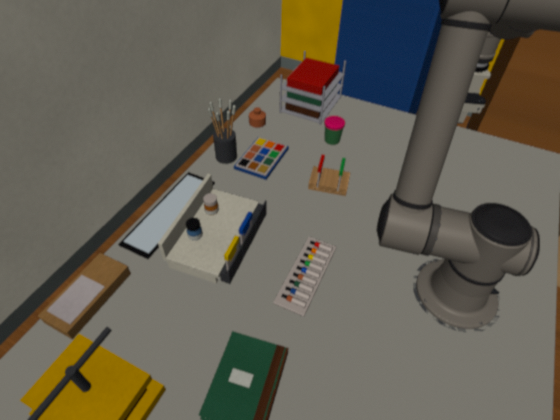

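The scene picture shows the green bar at about (204,228), the red bar at (222,238) and the rack around (216,245). The blue bar is at (322,178), the yellow at (338,159), and the empty bay is the dark clip at about (306,205).

Run:
```python
from h import *
for tag,boxes in (('s0',dict(green=(190,214,218,242),red=(212,226,236,250),blue=(312,166,332,192),yel=(328,150,348,170))),('d0',dict(green=(335,152,350,182),red=(312,150,328,182),blue=(232,208,256,242),yel=(218,232,246,266)))):
    c=dict(np.load(f'pics/{tag}.npz')); P=pts(c); hsv=cv2.cvtColor(c['img'],cv2.COLOR_RGB2HSV)
    for n,(x0,y0,x1,y1) in boxes.items():
        m=np.zeros((420,560),bool); m[y0:y1,x0:x1]=1
        h=hsv[...,0].astype(int); s=hsv[...,1]>130; s&=hsv[...,2]>50
        r=dict(green=(45,85),red=(-1,8),blue=(100,130),yel=(20,35))[n]
        m&=s&(((h>=r[0])&(h<=r[1]))|((n=='red')&(h>172)))&(P[...,2]>.0)
        Q=P[m]; zt=np.percentile(Q[:,2],97); T=Q[Q[:,2]>zt-.006]
        (cx,cy),wh,an=cv2.minAreaRect((T[:,:2]*1000).astype(np.float32))
        print(tag,n,len(Q),len(T),'ztop',zt.round(4),'top mean',T.mean(0).round(4),'rect',round(cx,1),round(cy,1),np.round(wh,1),round(an,1))
    # table, rack top & board top
    Z=P[...,2]
    if tag=='s0': 
        print('table z',np.median(Z[330:345,200:230]))
        for n,(x0,y0,x1,y1),z in (('rack',(185,225,248,270),.03),('board',(300,160,400,250),.06)):
            m=np.zeros((420,560),bool); m[y0:y1,x0:x1]=1; m&=abs(Z-z)<.005
            R=cv2.minAreaRect((P[m][:,:2]*1000).astype(np.float32)); print(n,m.sum(),R, cv2.boxPoints(R).round(0).tolist())
a=cv2.imread('pics/s0.png');b=cv2.imread('pics/d0.png')
cv2.imwrite('pics/z.png',np.hstack([cv2.resize(a[140:260,185:305+15],(400,356),interpolation=2),cv2.resize(a[140:240,285:400],(400,356),interpolation=2)]))
```

```text
s0 green 111 52 ztop 0.1024 top mean [ 0.4544 -0.2569  0.1186] rect 754.3 -413.3 [ 51.  749.3] 62.5
s0 red 138 82 ztop 0.1014 top mean [ 0.5306 -0.246   0.1361] rect 786.3 -403.6 [ 52.2 699.6] 58.6
s0 blue 87 60 ztop 0.1371 top mean [0.5946 0.1205 0.1506] rect 826.0 -209.1 [ 37.1 893.2] 35.2
s0 yel 98 47 ztop 0.1383 top mean [0.576  0.2238 0.1349] rect 576.2 224.8 [13.6 67.2] 5.0
table z 0.0003908232395148925
rack 621 ((475.31304931640625, -241.0620880126953), (131.50645446777344, 91.59539031982422), 13.466954231262207) [[401.0, -212.0], [422.0, -301.0], [550.0, -270.0], [529.0, -181.0]]
board 3046 ((676.2503051757812, 146.62925720214844), (197.10635375976562, 293.7799072265625), 6.3285746574401855) [[562.0, 282.0], [594.0, -10.0], [790.0, 11.0], [758.0, 303.0]]
d0 green 45 37 ztop 0.0993 top mean [ 0.4326 -0.2419  0.0963] rect 433.0 -243.0 [ 8.2 66.2] 13.2
d0 red 64 48 ztop 0.0996 top mean [ 0.5004 -0.2244  0.0966] rect 501.1 -226.7 [11.3 73.7] 12.7
d0 blue 126 77 ztop 0.1352 top mean [0.5717 0.1486 0.1432] rect 398.9 434.2 [ 31.5 750.1] 31.0
d0 yel 198 109 ztop 0.1353 top mean [0.5676 0.2315 0.1327] rect 568.3 229.6 [13.3 69.5] 5.9
```

View pics/z.png

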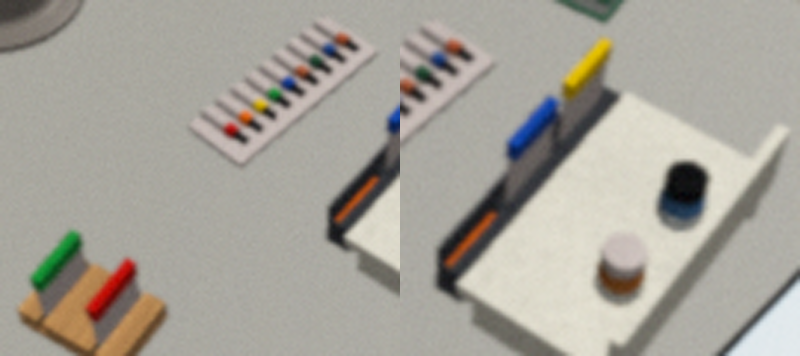

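Request:
arm_command(
  xyz=[
    [25,23,0],
    [25,23,0],
    [25,23,0],
    [25,23,0],
    [25,23,0],
    [25,23,0],
    [25,23,0],
    [25,23,0],
    [25,23,0],
    [25,23,0],
    [22,22,0],
    [0,0,0],
    [0,0,0],
  ],
  spin=[8,8,8,8,8,8,8,8,8,8,5.2,0,0],
  jaw=-0.13,
)

```text
time: 1.4
tool_pos: [0.4367, -0.2462, 0.4044]
tool_rot: [-3.141, -0.0, 1.806]
contact_force: [0.2, 0.1, -0.3]
opening: 0.0402
grip_force: 0.0
```

Run:
```python
from h import *
a=grab('wrist','w1');o=observe();print(o['time'],o['tool_pos'],o['tool_rot'],o['contact_force'],o['opening']);print(a['world_from_camera'],a['fx'],a['cx'])
```

```text
1.45 [ 0.43630137 -0.2467108   0.40443089] [-3.14083942e+00 -3.35138843e-04  1.80506035e+00] [ 0.01661268  1.01900456 -0.27517248] 0.039606565312440466
[[ 0.97219792 -0.2265347  -0.0592725   0.42040231]
 [ 0.2341535   0.93853266  0.25363079 -0.17812083]
 [-0.00182699 -0.26045819  0.9654834   0.38489297]
 [ 0.          0.          0.          1.        ]] 316.82647565928835 282.79031449017157
```

View pics/w1.png

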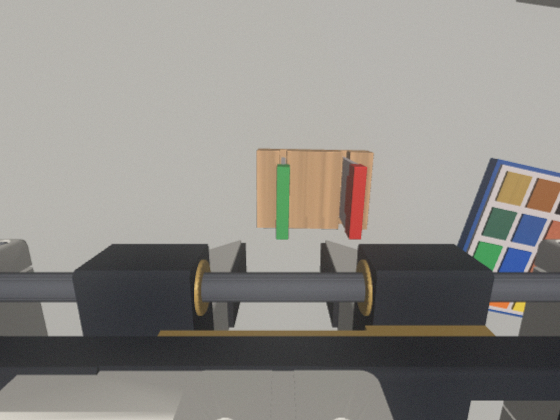

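The wrist picture shows the green bar top from (277,165) to (289,239), the red bar at (356,202), and the rack square to the tool.

```bash
cat >> h.py <<'E'
def ray(c,u,v,z):
    W=np.array(c['world_from_camera']); d=W[:3,:3]@np.array([(u-c['cx'])/c['fx'],-(v-c['cy'])/c['fy'],-1]); o=W[:3,3]
    return o+d*(z-o[2])/d[2]
def bar(c,box,rng,z,tol=.006):
    hsv=cv2.cvtColor(c['img'],cv2.COLOR_RGB2HSV); P=pts(c); x0,y0,x1,y1=box
    m=np.zeros((420,560),bool); m[y0:y1,x0:x1]=1
    m&=(hsv[...,1]>110)&(hsv[...,0]>=rng[0])&(hsv[...,0]<=rng[1])&(abs(P[...,2]-z)<tol)
    v,u=np.nonzero(m); Q=np.array([ray(c,a,b,z)[:2]*1000 for a,b in zip(u,v)]).astype(np.float32)
    R=cv2.minAreaRect(Q); print('n',len(Q),'zmed',np.median(P[m][:,2]),'mean',Q.mean(0),'rect',R)
E
python3 - <<'E'
from h import *
c=dict(np.load('pics/w1.npz'))
bar(c,(270,155,296,245),(45,85),.098); bar(c,(340,155,370,245),(0,180),.098)
for p in [(277,165),(290,165),(276,239),(289,239)]: print(ray(c,*p,.098)*1000)
P=pts(c);m=abs(P[...,2]-.03)<.004; m[:145]=0;m[240:]=0;m[:,:250]=0;m[:,376:]=0
print(cv2.minAreaRect((P[m][:,:2]*1000).astype(np.float32)))
E
```

```text
n 790 zmed 0.09867332772962073 mean [ 436.10574 -246.74472] rect ((436.25537109375, -247.31094360351562), (10.271212577819824, 68.18367767333984), 13.269011497497559)
n 991 zmed 0.09844168400664077 mean [ 503.07034 -229.77519] rect ((503.03485107421875, -230.73399353027344), (13.272933959960938, 69.17929077148438), 12.503190040588379)
[ 423.02918667 -213.60000433   98.        ]
[ 434.4427791  -210.84834507   98.        ]
[ 438.38235988 -282.89499999   98.        ]
[ 450.53200631 -279.96007824   98.        ]
((470.18701171875, -241.29937744140625), (130.09323120117188, 90.2179183959961), 12.461838722229004)
```

Request:
arm_command(
  xyz=[
    [0,-1,-30],
    [0,0,-30],
    [0,0,-30],
    [0,0,-30],
    [0,0,-20],
    [0,0,-10],
    [0,0,-6],
    [0,0,0],
    [0,0,0],
  ],
  spin=[-0.4,0,0,0,0,0,0,0,0],
)

```text
time: 2.35
tool_pos: [0.4367, -0.248, 0.2496]
tool_rot: [3.141, 0.001, 1.798]
contact_force: [-0.7, -0.4, -1.0]
opening: 0.0398
grip_force: 0.0
```

Request:
arm_command(
  xyz=[
    [0,0,0],
    [0,0,0],
    [0,0,0],
    [0,0,0],
    [0,0,0],
    [0,0,0],
    [0,0,0],
    [0,0,0],
  ],
  spin=[0,0,0,0,0,0,0,0],
  jaw=-1,
  squeeze=50,
)

```text
time: 3.15
tool_pos: [0.4366, -0.2476, 0.249]
tool_rot: [3.141, 0.0, 1.799]
contact_force: [-0.8, 0.2, 5.1]
opening: 0.0119
grip_force: 50.0
```

Request:
arm_command(
  xyz=[
    [0,0,10],
    [0,0,20],
    [0,0,30],
    [0,0,30],
    [0,0,30],
    [0,0,30],
    [20,27,0],
    [20,27,0],
    [20,27,0],
    [20,27,0],
    [20,27,0],
    [20,27,0],
    [20,27,0],
    [20,27,0],
    [0,0,0],
    [0,0,0],
    [0,0,0],
  ],
  spin=[0,0,0,0,0,0,-1,-1,-1,-1,-1,-1,-1,0,0,0,0],
)

```text
time: 4.85
tool_pos: [0.5961, -0.0322, 0.3988]
tool_rot: [-3.141, 0.0, 1.676]
contact_force: [-0.2, -0.4, -0.7]
opening: 0.0115
grip_force: 50.0
```

Run:
```python
from h import *
a=grab('wrist','w2');o=observe();print(o['time'],o['tool_pos'],o['tool_rot'],o['contact_force'],o['opening'])
```

```text
4.9 [ 0.59607067 -0.03242413  0.398918  ] [-3.14128602e+00  1.91332115e-04  1.67557463e+00] [-0.31691767  0.20300232 -1.1751713 ] 0.011514276273845596
```

View pics/w2.png

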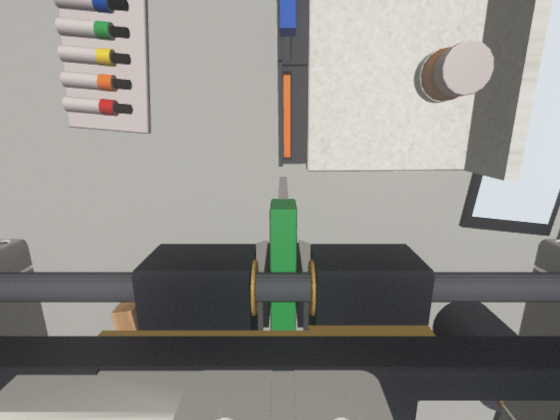

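The wrist picture shows the orange spring bar from (283,75) to (290,158) in the dark clip at (280–307, 65–165). The blue bar is at (288,12), and the held green bar runs from (271,200) to (297,330).

```bash
python3 - <<'E'
from h import *
c=dict(np.load('pics/w2.npz')); P=pts(c)*1000
bar(c,(275,66,300,165),(4,16),.052,.008)
bar(c,(270,0,305,35),(100,130),.134)
t=np.arctan(1)*0+1.6755-np.pi/2
for r in (80,100,120,140,155): print(r,[(u,int(P[r,u,0]),int(P[r,u,1]),int(P[r,u,2])) for u in range(274,314,2)])
m=abs(P[...,2]-60)<3; m[175:]=0
for v in (60,110,160):
    u=np.nonzero(m[v])[0]; u=u[u>300]; print('board edge',v,u[0],ray(c,u[0]-.5,v,.06)*1000)
# lip top pixels
m=(abs(P[...,2]-82)<3); m[175:]=0; m[:50]=0;m[:,:270]=0;m[:,310:]=0
v,u=np.nonzero(m); Q=np.array([ray(c,a,b,.082)[:2]*1000 for a,b in zip(u,v)],np.float32); print('lip',len(Q),cv2.minAreaRect(Q))
# held bar top and plate
m=(P[...,2]>235)&(P[...,2]<262);m[:195]=0;m[245:]=0;m[:,:265]=0;m[:,302:]=0
for v in (205,225,240):
    u=np.nonzero(m[v])[0]; print('held',v,u[0],u[-1],np.median(P[v,u,2]),ray(c,(u[0]+u[-1])/2,v,.249)*1000)
for v in (180,188,195): print('plate',v,[(u,*P[v,u].astype(int)) for u in range(278,292,2)])
E
python3 - <<'E'
import cv2
a=cv2.imread('pics/w2.png'); cv2.imwrite('pics/w2z.png',cv2.resize(a[55:205,240:340],(400,600),interpolation=2))
E
```

```text
n 522 zmed 0.052679499972539984 mean [590.7169   47.20646] rect ((590.6945190429688, 44.97015380859375), (5.89611291885376, 76.97277069091797), 6.372281551361084)
n 470 zmed 0.13443029935743656 mean [583.55426  110.801254] rect ((583.5706176757812, 110.40667724609375), (11.092822074890137, 17.067401885986328), 6.049420356750488)
80 [(274, 573, 83, 1), (276, 575, 83, 1), (278, 580, 74, 81), (280, 581, 74, 81), (282, 582, 81, 27), (284, 585, 78, 52), (286, 586, 78, 51), (288, 588, 78, 53), (290, 590, 81, 29), (292, 592, 78, 61), (294, 594, 78, 61), (296, 596, 78, 60), (298, 598, 78, 60), (300, 600, 79, 59), (302, 601, 79, 61), (304, 603, 79, 59), (306, 605, 79, 61), (308, 607, 80, 59), (310, 609, 80, 60), (312, 611, 80, 60)]
100 [(274, 575, 62, 0), (276, 577, 63, 0), (278, 581, 57, 83), (280, 583, 57, 83), (282, 584, 62, 25), (284, 587, 60, 52), (286, 588, 60, 54), (288, 590, 60, 52), (290, 593, 62, 30), (292, 594, 60, 61), (294, 596, 60, 59), (296, 598, 60, 61), (298, 600, 61, 60), (300, 602, 61, 61), (302, 604, 61, 61), (304, 606, 61, 60), (306, 607, 62, 60), (308, 609, 62, 59), (310
[... 2131 characters left out ...]
nt64(590), np.int64(-37), np.int64(0)), (280, np.int64(590), np.int64(2), np.int64(201)), (282, np.int64(591), np.int64(2), np.int64(200)), (284, np.int64(592), np.int64(2), np.int64(200)), (286, np.int64(594), np.int64(2), np.int64(200)), (288, np.int64(602), np.int64(-35), np.int64(2)), (290, np.int64(604), np.int64(-36), np.int64(0))]
plate 195 [(278, np.int64(589), np.int64(1), np.int64(218)), (280, np.int64(590), np.int64(2), np.int64(218)), (282, np.int64(591), np.int64(2), np.int64(220)), (284, np.int64(592), np.int64(2), np.int64(219)), (286, np.int64(593), np.int64(2), np.int64(218)), (288, np.int64(603), np.int64(-44), np.int64(0)), (290, np.int64(605), np.int64(-44), np.int64(0))]
```

View pics/w2z.png

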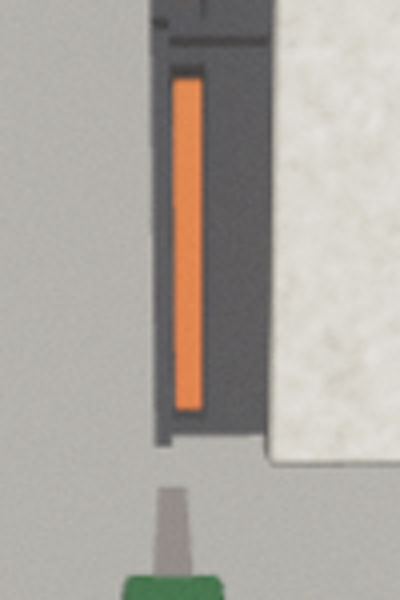

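Request:
arm_command(
  xyz=[
    [0,26,0],
    [0,26,0],
    [0,26,0],
    [0,0,-25],
    [0,0,-25],
    [0,0,-20],
    [0,0,-12],
    [0,0,-7],
    [0,0,0],
    [0,0,0],
    [0,0,0],
  ],
  spin=[0.3,0,0,0,0,0,0,0,0,0,0],
)

```text
time: 6.0
tool_pos: [0.5968, 0.0463, 0.3108]
tool_rot: [3.14, 0.0, 1.682]
contact_force: [0.5, 0.7, -1.2]
opening: 0.0118
grip_force: 50.0
```

Run:
```python
from h import *
a=grab('wrist','w3');c=grab('side','d3');o=observe();print(o['time'],o['tool_pos'],o['tool_rot'],o['contact_force'],o['opening'])
x=cv2.imread('pics/w3.png');y=cv2.imread('pics/d3.png')[170:300,160:300]
cv2.imwrite('pics/m3.png',np.hstack([cv2.resize(x[60:340,180:400],(314,400)),cv2.resize(y,(431,400),interpolation=2)]))
```

```text
6.1 [0.59672764 0.04645072 0.31059037] [3.13999599e+00 2.83004495e-04 1.68194936e+00] [ 0.30539357 -0.08676279 -0.33309849] 0.011447311391184078
```

View pics/m3.png

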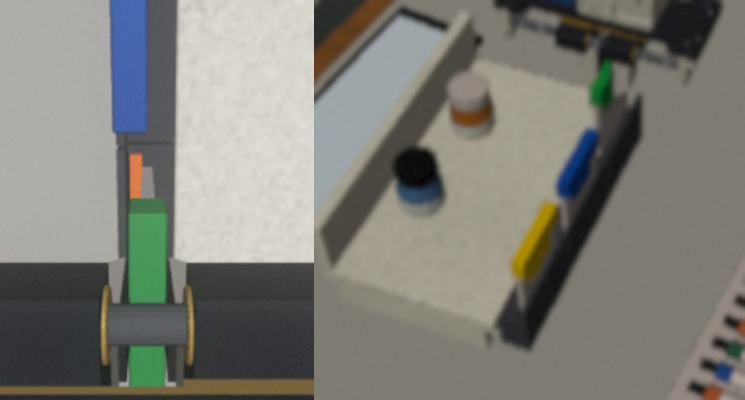

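The plate's lower end now sits behind the lip over the slot, slightly to the rear, with the orange bar visible in front of it. Next I draw it forward until it touches.

Request:
arm_command(
  xyz=[
    [-1,-0.1,0],
    [-1,-0.1,0],
    [-1,-0.1,0],
    [-1,-0.1,0],
    [-1,-0.1,0],
    [0,0,0],
    [0,0,0],
  ],
  spin=[0,0,0,0,0,0,0],
)

```text
time: 6.8
tool_pos: [0.5916, 0.0459, 0.3097]
tool_rot: [3.141, 0.0, 1.682]
contact_force: [0.3, 0.1, -0.7]
opening: 0.0114
grip_force: 50.0
```

Request:
arm_command(
  xyz=[
    [-0.5,0,0],
    [0,0,0],
    [0,0,0],
  ],
  spin=[0,0,0],
)

```text
time: 7.1
tool_pos: [0.5911, 0.046, 0.3097]
tool_rot: [3.141, 0.0, 1.682]
contact_force: [-0.2, 0.3, -0.7]
opening: 0.0116
grip_force: 50.0
```

Request:
arm_command(
  xyz=[
    [-0.5,0,0],
    [0,0,0],
    [0,0,0],
  ],
  spin=[0,0,0],
)

```text
time: 7.4
tool_pos: [0.5906, 0.046, 0.3098]
tool_rot: [3.141, 0.0, 1.682]
contact_force: [1.5, 0.3, -0.9]
opening: 0.0117
grip_force: 50.0
```

Request:
arm_command(
  xyz=[
    [-0.5,0,0],
    [0,0,0],
    [0,0,0],
  ],
  spin=[0,0,0],
)

```text
time: 7.7
tool_pos: [0.5901, 0.046, 0.3098]
tool_rot: [3.141, 0.0, 1.682]
contact_force: [0.5, 0.3, -0.8]
opening: 0.0116
grip_force: 50.0
```

Request:
arm_command(
  xyz=[
    [-0.5,0,0],
    [0,0,0],
    [0,0,0],
  ],
  spin=[0,0,0],
)

```text
time: 8.0
tool_pos: [0.5897, 0.046, 0.3098]
tool_rot: [3.141, 0.0, 1.682]
contact_force: [-0.1, 0.3, -0.7]
opening: 0.0119
grip_force: 50.0
```

Request:
arm_command(
  xyz=[
    [-0.5,0,0],
    [0,0,0],
    [0,0,0],
  ],
  spin=[0,0,0],
)

```text
time: 8.3
tool_pos: [0.5893, 0.0459, 0.3098]
tool_rot: [3.141, 0.0, 1.682]
contact_force: [2.7, -0.5, -2.8]
opening: 0.0116
grip_force: 50.0
```

Request:
arm_command(
  xyz=[
    [-0.5,0,0],
    [0,0,0],
    [0,0,0],
  ],
  spin=[0,0,0],
)

```text
time: 8.6
tool_pos: [0.5889, 0.0459, 0.3098]
tool_rot: [3.14, 0.0, 1.682]
contact_force: [5.4, -0.0, -3.4]
opening: 0.0118
grip_force: 50.0
```

Request:
arm_command(
  xyz=[
    [1.5,0.1,0],
    [0,0,0],
    [0,0,-3],
    [0,0,-3],
    [0,0,-3],
    [0,0,-3],
    [0,0,-2],
    [0,0,0],
    [0,0,0],
  ],
  spin=[0,0,0,0,0,0,0,0,0],
)

```text
time: 9.5
tool_pos: [0.59, 0.0461, 0.2955]
tool_rot: [-3.141, -0.0, 1.682]
contact_force: [0.0, -0.5, -1.3]
opening: 0.0116
grip_force: 50.0
```

Request:
arm_command(
  xyz=[
    [0,0,-2],
    [0,0,-2],
    [0,0,-2],
    [0,0,0],
    [0,0,0],
  ],
  spin=[0,0,0,0,0],
)

```text
time: 10.0
tool_pos: [0.59, 0.046, 0.2901]
tool_rot: [3.141, 0.0, 1.682]
contact_force: [-1.7, -0.5, 4.8]
opening: 0.0119
grip_force: 50.0
```

Request:
arm_command(
  xyz=[
    [0,0,-1.5],
    [0,0,-1.5],
    [0,0,0],
    [0,0,0],
  ],
  spin=[0,0,0,0],
)

```text
time: 10.4
tool_pos: [0.5901, 0.0461, 0.2872]
tool_rot: [3.141, 0.0, 1.682]
contact_force: [-1.9, -0.7, 6.5]
opening: 0.0119
grip_force: 50.0
```

Request:
arm_command(
  xyz=[
    [0,0,-1],
    [0,0,0],
    [0,0,0],
  ],
  spin=[0,0,0],
)

```text
time: 10.7
tool_pos: [0.5901, 0.0461, 0.2863]
tool_rot: [3.141, 0.0, 1.682]
contact_force: [-2.0, 0.1, 7.5]
opening: 0.0116
grip_force: 50.0
```

Request:
arm_command(
  xyz=[
    [0,0,-1],
    [0,0,0],
    [0,0,0],
  ],
  spin=[0,0,0],
)

```text
time: 11.0
tool_pos: [0.59, 0.0461, 0.2854]
tool_rot: [3.141, 0.0, 1.682]
contact_force: [-2.2, 0.5, 8.0]
opening: 0.0117
grip_force: 50.0
```

Request:
arm_command(
  xyz=[
    [0,0,-1],
    [0,0,0],
    [0,0,0],
  ],
  spin=[0,0,0],
)

```text
time: 11.3
tool_pos: [0.59, 0.0461, 0.2849]
tool_rot: [3.14, 0.0, 1.682]
contact_force: [-2.9, 0.3, 11.9]
opening: 0.0116
grip_force: 50.0
```

Request:
arm_command(
  xyz=[
    [0,0,-1],
    [0,0,0],
    [0,0,0],
  ],
  spin=[0,0,0],
)

```text
time: 11.6
tool_pos: [0.5901, 0.0461, 0.2849]
tool_rot: [3.14, 0.0, 1.682]
contact_force: [-4.8, -0.8, 16.6]
opening: 0.0115
grip_force: 50.0
```

Run:
```python
from h import *
a=grab('wrist','w4');c=grab('side','d4');o=observe();print(o['time'],o['tool_pos'],o['contact_force'])
bar(a,(230,100,340,300),(45,85),.134); 
P=pts(a);hsv=cv2.cvtColor(a['img'],cv2.COLOR_RGB2HSV);m=(hsv[...,1]>110)&(hsv[...,0]>100)&(hsv[...,0]<130)&(P[...,2]>.12);m[:,:200]=0;m[:,350:]=0;print('blue z',np.median(P[m][:,2]))
x=cv2.imread('pics/w4.png');y=cv2.imread('pics/d4.png')[170:300,160:300]
cv2.imwrite('pics/m4.png',np.hstack([cv2.resize(x[60:340,180:400],(314,400)),cv2.resize(y,(431,400),interpolation=2)]))
```

```text
11.7 [0.59005536 0.04610707 0.28485192] [-5.13090729  0.08481687 15.61666782]
n 1641 zmed 0.134470853044827 mean [588.1769   66.70521] rect ((588.1053466796875, 67.07899475097656), (11.75252914428711, 30.397647857666016), 6.388485431671143)
blue z 0.13454879647718362
```

View pics/m4.png

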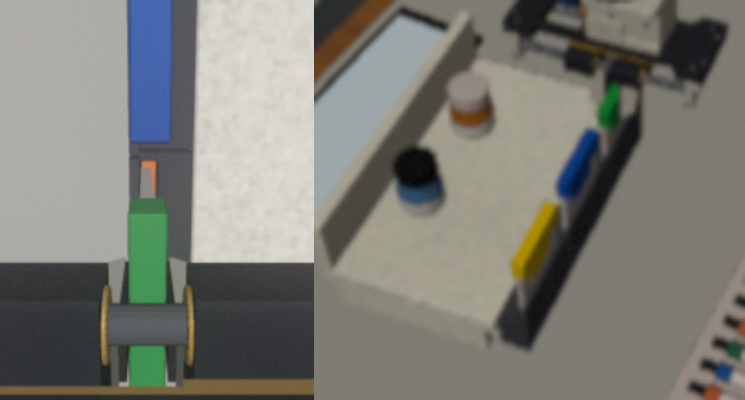

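The green bar's top is level with the blue one (134.5 mm on both), in line with it and inside the slot. The spring bar is on its stop with about 16 N of push.

```bash
python3 -c "from cell import *; print(hand_in())"
```

```text
the job is handed in; nothing more can be done
None
```

The green holder is in the empty bay behind the lip, pressed down until it stopped (about 16 N) with its top level with the blue holder's; it is still gripped and pressed, the patch side was kept to the front but not seen directly, and the job is handed in.

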